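# Open the coolant tank: guard up, pressure cap off

## Task

Fold the clear guard on the coolant tank right back so that it stays open by itself, then turn the pressure cap anticlockwise to its first stop and wait there a full second with the cap not pushed down, to let the pressure out. Then press the cap down, turn it on past the stop until it comes free, lift it off and stand it gently on its plug, grip up, inside the shallow steel tray. Leave the guard open and do not disturb anything else on the bench.

Things in the scene. Friction and masses are not known exactly. Their poses are not given: they have to be found in the camera images.
- tank: Fixed cream metal coolant tank, 230 mm (x, -85 to +145) by 170 mm (y), low front at -x, which faces roughly to the right (-y) as the robot sees it; yaw varies. Its sloping shoulder carries the filler neck; the rear block (x 75 to 145) is 155 mm high. Origin: on the bench, straight below the centre of the neck's top face; z up.
- neck: Steel filler neck, 68 mm diameter, on the tank. Origin: centre of its top face, 85 mm above the bench. Its z is the neck's axis, pointing out of the neck, leaning 30 degrees from vertical towards the tank's -x; its x points up the slope, y is the tank's y. Inside: a bayonet (rim 5 mm thick, two notches, 5 mm deep teeth as first stop) and a spring that pushes the cap out.
- cap: Black pressure cap, 0.16 kg nominal. Origin: centre of the underside of its steel plug (36 mm diameter, 19 mm long, two lugs at its foot along +-x to 27 mm from the axis); z up through disc and grip. Disc 72 mm diameter, z 19 to 26 mm. 55 mm high; stands by itself on its plug. Closed at the start: axes parallel to the neck's, origin at neck z = -10 mm.
- cap_grip (a point): Centre of the cap's grip, cap z = 41 mm: an upright bar along cap x, 62 mm long, 14 mm thick (y), cap z 26 to 55 mm, to be pinched across y. The cap opens anticlockwise seen from outside (positive about its z). First stop 0.48 rad from closed (give 0.05).
- cap_lug (a point): Tip of one lug (cap x = 27, z = 2.5 mm). At the first stop press the cap in 6 to 8.5 mm along the neck's axis (spring 5 N at rest, 0.8 N more per mm; bottoms at 9 mm); pressed, the cap turns on, clears the stop by 1.2 rad, and is free at 1.40 rad from closed (end stop about 1.44). There the spring lifts it about 4 mm and it pulls straight out along the axis.
- guard (a joint): Angle of the clear plastic guard on the tank: 0 closed (level above the cap), grows as it swings up and back about the tank's y axis, to its stop at 1.95 rad. It falls shut if let go below about 1.57 and falls open to the stop beyond; no latch. 0.22 kg nominal.
- guard_hinge (a point): Centre of the guard's hinge line, which runs along the tank's y; 100 mm behind the tank's origin (tank x = +100 mm), 162 mm above the bench. The guard plate is 150 mm wide, 4 mm thick, and reaches from the hinge to 129 mm from it.
- guard_handle (a point): Middle of the guard's handle: a round steel bar of 12 mm diameter parallel to the hinge, 165 mm from the hinge line in the plate's plane, on two arms with 82 mm clear between them; 30 mm free between bar and plate edge. Axes turn with the guard. A vertical gripper can pinch it between the arms; it pivots in the fingers.
- tray: Shallow open steel tray, fixed: 200 mm (x) by 140 mm (y), 24 mm high, walls 4 mm, floor 4 mm thick. Origin: centre of its underside on the bench. Stands left or right of the tank; a jar stands in its far (+x) half.
- tub: Deep grey open tub with glass cylinders in it, fixed: 180 (x) by 130 (y) mm, 126 mm high with contents; on the other side of the tank from the tray. Origin: centre of its underside.
- jar: Closed jar standing in the tray, 48 mm diameter, 70 mm high. Origin: centre of its underside.
- amber: Amber bottle, 68 mm diameter, 190 mm high, standing. Origin: centre of its underside.
- white: White bottle, 64 mm diameter, 170 mm high, standing. Origin: centre of its underside.
- flask: Conical glass flask, 68 mm base diameter, 140 mm high. Origin: centre of its underside.
- beaker: Clear beaker, 66 mm diameter, 100 mm high. Origin: centre of its underside.
Things that resemble listed ones, but are neither listed nor needed, are in the scene too. Several things have the shape of the cap; the one meant has the colours described above.

How it is judged (in metres and radians):
On the way, in this order (a step that is already met when the one before it is completed fails the run):
1. the guard stays open by itself, past its balance point, untouched by the robot (value of joint guard above 1.75 rad and contact force between each of the fingers, the arm and guard below 0.3 N), for 0.2 s.
2. the cap is turned to its first stop, not pressed down (by less than 4 mm), and left there for at least half a second (angle between the x axis of cap and the x axis of neck, either way round between 0.36 and 0.62 rad and z of cap in the frame of neck between -0.0142 and -0.007 m), for 0.5 s.
3. the cap is pressed down at the first stop (angle between the x axis of cap and the x axis of neck, either way round between 0.34 and 0.9 rad and z of cap in the frame of neck below -0.0146 m), for 0.02 s.
4. the cap is turned past the stop to where it comes free, still in the neck (angle between the x axis of cap and the x axis of neck, either way round above 1.15 rad and z of cap in the frame of neck below 0 m and distance between cap and neck below 0.03 m), for 0.02 s.
At the end, for the whole second after the job is handed in: The guard stands open on its own (over 1.75 rad), and the cap stands still and upright (within 0.1 rad) on its plug on the tray's floor (origin within 90 mm by 60 mm of the tray's centre lines, under 9 mm above the tray's underside) (value of joint guard above 1.75 rad and angle between cap's own z axis and vertical below 0.1 rad and x of cap in the frame of tray between -0.09 and 0.09 m and y of cap in the frame of tray between -0.06 and 0.06 m and z of cap in the frame of tray between 0 and 0.009 m and linear speed of cap below 0.02 m/s); the robot touches nothing.
It fails at once if a bystander (jar, bottles, flask, beaker) is moved more than 20 mm (distance of any of jar, amber, white, flask, beaker from where it was at the start of the episode above 0.02 m).
It fails at once if the robot pushes against the tub or tray harder than 30 N (contact force between any of the arm, the fingers and tub above 30 N or contact force between any of the arm, the fingers and tray above 30 N).
It fails at once if the cap is dropped: out of the fingers and falling faster than 0.45 m/s (about 10 mm of fall) (linear speed of cap above 0.45 m/s and contact force between the fingers and cap below 0.1 N).
It fails at once if the cap is banged down on the tray (over 150 N) (contact force between cap and tray above 150 N).
It also fails if it takes over 72 s, if anything falls off the work surface, if the arm or the gripper's body presses on something with over 40 N, if the wrist force passes 120 N, or if a joint passes its speed limit or range.

## Robot

A 6-joint arm with a two-finger parallel gripper is mounted at the origin on the work surface. World frame = base frame: x ahead of the robot, y to its left, z up, the work surface at z = 0. Lengths are in mm, angles in degrees, forces in N, time in s.
With the tool pointing down it reaches from about 350 to 850 mm from the base axis. Payload 8.1 kg.
Tool frame: the origin (TCP) lies on the centre line of the jaws, within the pads' length; the fingertips stand 19 mm ahead of it and the grasp point (between the pads) is the TCP; z points along the fingers, y is the line along which they close (so a half turn about z gives the same grasp; the last joint's range is limited). The gripper opens to 85 mm and grips with 20 to 120 N. Pads are 22 mm wide; open, the fingers measure 114 mm over their backs; the gripper's body (76 mm by 85 mm) begins 54 mm behind the grasp point. The pads swing forward as they close: fully open they stand 13 mm farther back than shut.
Start: joints at [-68.778, 7.471, 85.268, -0, 87.261, -4.893], TCP at [264.128, -538.741, 250.292] pointing down, gripper open.
Joint ranges: [-169.43, 169.43], [-51.17, 129.36], [1.28, 143.12], [-76.62, 256.62], [0, 156.53], [-152.29, 152.29]. Speed limits (degrees/s): [136.94, 136.94, 159.86, 180, 180, 180].

## Interface

Orientations are given as [roll, pitch, yaw] about the fixed x, y, z axes, in that order (R = Rz(yaw) Ry(pitch) Rx(roll)).
In Python, from bench import r gives the robot as it stands. The module is installed in compiled form; this text tells all that it offers.
- The arm moves only by the tool servo_tool, never from a script. Its arguments are lists of equal length, an entry for each row: "fingers": the finger opening in m, from 0 to 0.0854; "linear": the shift along the tool's x, y, z in m, a list of three; "rotation": the turn, a rotation vector about the tool's x, y, z in degrees, a list of three. A call has 1 to 10 rows; each row is the pose to reach, as a shift and turn from the pose commanded when the call began, along the tool's axes at that moment; what a row does not reach only later rows make up. A row lasts 1/10 s, in which the tool goes at most 50 mm and 8.59 degrees, less where a joint would pass 70% of its speed; a pose out of reach is approached as far as the arm can. A call with a gripper value outside its range is refused whole. The fingers move at their own pace and stop on an object; "force" is the grip in N (left out, the last holds). Time passes only in rows, so rows that repeat a pose let the fingers close. It gives the time, the measured TCP pose, the force, the opening and the grip force at its end, in the units of the state.
- r.sense(): the state, without advancing time (a new reading comes with each control period).
- r.snapshot(name): name is "scene" or "top" or "wrist"; returns a dict with "frame" (400x640x3 uint8, red, green, blue), "fx", "fy", "cx", "cy" (pixels), "k1" (the pictures are not rectified: a ray, as slopes to the right and down, at radius r is drawn at 1 + k1 r^2 times it, then the intrinsics apply), "camera_from_world" (4x4, takes a point from world to camera coordinates). Camera axes: x right, y up, looking along -z (the intrinsics and any distortion apply to the point x, -y, -z); pixel columns grow to the right and rows downward; lengths in mm; the calibration is good to about 2 mm. A picture is of the moment at which its call begins. There is no depth.
- r.hand_in(): hands the job in; it is judged then, once.
The state is a dict: "time": time; "joint_pos": joint angles; "qd": joint speeds; "joint_efforts": joint torques, N m; "tool_pos": TCP position; "tcp_rot": TCP orientation; "ft_force": force on the tool from outside, world axes, zero at the start; "wrist_torque": the same for the moment, N m; "finger_gap": finger opening in mm; "grip_force": force on a finger pad.
Only numpy, scipy, OpenCV 4.12 (cv2) and the standard library are available. Lean on these libraries where they do the work, as an engineer would, in place of code of your own. Each camera call takes 0.05 s, during which the arm holds its last target. There are 200 camera calls.

## Working session

There is one attempt and no reset: what is moved stays moved. The work goes in short steps, Python scripts to look and compute and a tool call to move; the robot and the scene stay as the last step left them, time stands still between calls to the robot, and variables do not carry over. Pictures are saved under pics/ and viewed, at most 11 in all, crops included, and the job is handed in when it is done.

Besides the shell and the picture viewer there is one more tool, called after ">>>" as name(argument=value, ...) on one line, values as JSON. servo_tool: Moves the arm, as the interface text tells. Its arguments: {"type":"object","properties":{"fingers":{"type":"array","items":{"type":"number"}},"linear":{"type":"array","items":{"type":"array","items":{"type":"number"}}},"rotation":{"type":"array","items":{"type":"array","items":{"type":"number"}}},"force":{"type":"number"}},"required":["fingers","linear","rotation"]}

```bash
mkdir -p pics; python3 - <<'E'
from bench import r
import cv2,numpy as np
for n in("scene","top"):
    s=r.snapshot(n); cv2.imwrite(f"pics/{n}0.png",s["frame"][:,:,::-1]); 
    M=s["camera_from_world"]; print(n,s["fx"],s["fy"],s["cx"],s["cy"],s["k1"],np.round(M,3).tolist(), -M[:3,:3].T@M[:3,3])
print(r.sense())
E
```

```text
scene 402.90274769217837 402.90274769217837 317.7997712170089 199.52659388468112 -0.09515692388699624 [[0.876, 0.482, 0.021, -498.856], [-0.334, 0.575, 0.747, 109.175], [0.348, -0.662, 0.664, -1254.74], [0.0, 0.0, 0.0, 1.0]] [ 910.00682498 -652.41472801  762.4901952 ]
top 407.0545611111838 407.0545611111838 325.3336677638552 197.99561729409749 -0.028171245428556826 [[0.019, -1.0, -0.021, 2.182], [0.993, 0.017, 0.116, -566.86], [-0.116, -0.023, 0.993, -1158.117], [0.0, 0.0, 0.0, 1.0]] [ 428.95945032  -14.51925648 1215.87534272]
{'time': 0.1, 'joint_pos': array([-6.87788108e+01,  7.50891411e+00,  8.53239408e+01, -1.30294910e-03,
        8.72601356e+01, -4.89380035e+00]), 'qd': array([-0.01151102, -0.04290441, -0.07779441, -0.02530942, -0.04941192,
       -0.06546961]), 'joint_efforts': array([ 7.41863983e-05, -5.70949030e+01, -5.01941943e+01, -3.74048705e-04,
        8.16924556e-03, -3.48953165e-05]), 'tool_pos': array([ 263.94399284, -538.31577791,  249.36011798]), 'tcp_rot': array([-1.79907237e+02, -6.63632433e-03,  2.61150475e+01]), 'ft_force': array([ 0.0158705 , -1.34149098,  0.31797049]), 'wrist_torque': array([-0.01755106,  0.02331292, -0.01705786]), 'grip_force': 0.0, 'finger_gap': 85.7948511179604}
```

View pics/scene0.png

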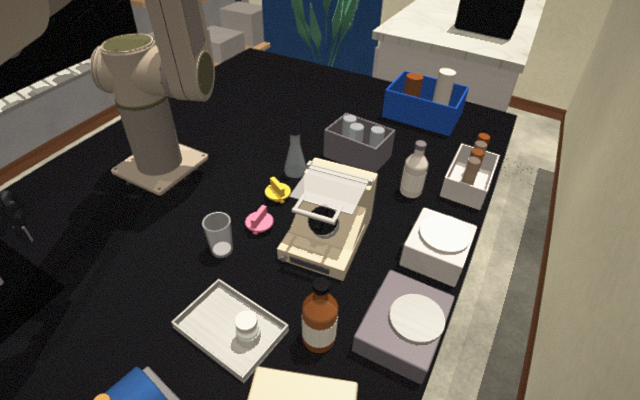

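View pics/top0.png

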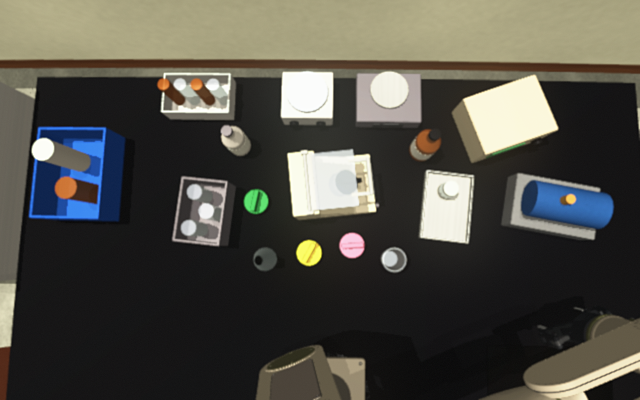

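The scene view shows the tank at about (330,215) with the guard handle at (317,213), and the tray with the jar at (230,328). In the top view the tank is at (330,183), its rear block to the left (world +y), the tray at (447,207) and the tub at (204,210).

```bash
cat > h.py <<'E'
import numpy as np,cv2
from bench import r
from scipy.spatial.transform import Rotation as R
def cam(s):
    K=np.array([[s["fx"],0,s["cx"]],[0,s["fy"],s["cy"]],[0,0,1.]]); return K,np.array([s["k1"],0,0,0,0]),s["camera_from_world"]
def ray(s,px):
    K,d,M=cam(s); u=cv2.undistortPoints(np.array([[px]],float),K,d)[0,0]
    D=M[:3,:3].T@np.array([u[0],-u[1],-1]); return -M[:3,:3].T@M[:3,3],D
def onz(s,px,z):
    o,D=ray(s,px); return o+D*(z-o[2])/D[2]
def proj(s,P):
    K,d,M=cam(s); F=np.diag([1,-1,-1.]); A=F@M[:3,:3]; t=F@M[:3,3]
    return cv2.projectPoints(np.atleast_2d(P).astype(float),cv2.Rodrigues(A)[0],t,K,d)[0][:,0]
def tri(l):
    A=np.zeros((3,3));b=np.zeros(3)
    for s,p in l:
        o,D=ray(s,p);D=D/np.linalg.norm(D);Q=np.eye(3)-np.outer(D,D);A+=Q;b+=Q@o
    return np.linalg.solve(A,b)
E
python3 - <<'E'
from h import *
a=r.snapshot("scene")["frame"][150:280,250:390]; b=r.snapshot("top")["frame"][140:250,280:480]
a=cv2.resize(a,None,fx=3,fy=3,interpolation=2)[:,:,::-1]; b=cv2.resize(b,None,fx=4,fy=4,interpolation=2)[:,:,::-1]
cv2.imwrite("pics/b1.png",b)
cv2.imwrite("pics/a1.png",cv2.resize(a,None,fx=1.4,fy=1.4))
E
```

```text
(no output)
```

View pics/b1.png

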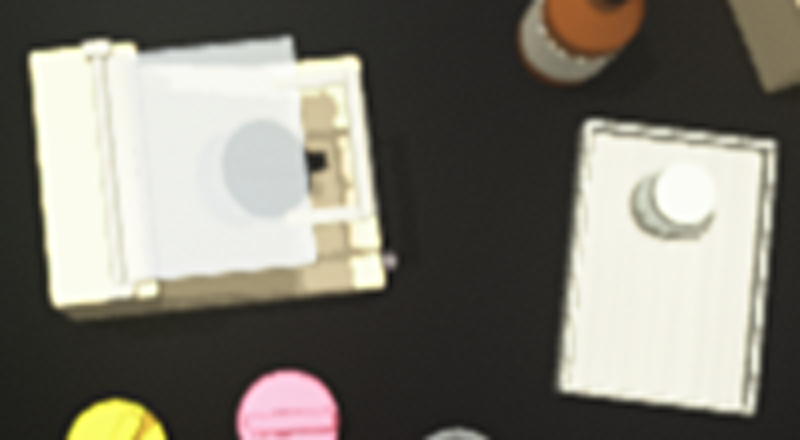

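View pics/a1.png

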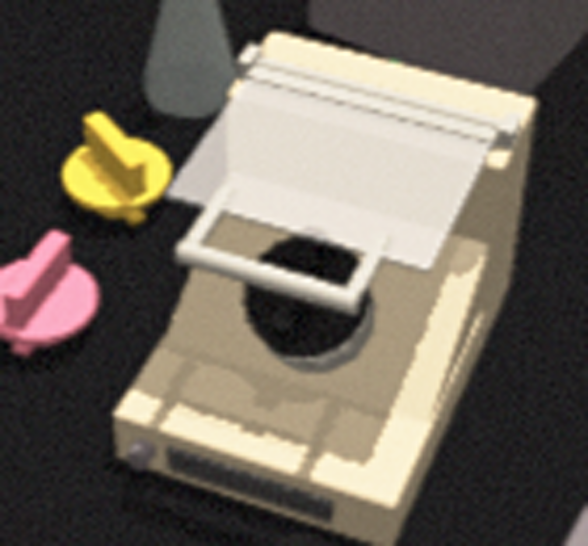

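Top crop: rear-block edge runs (30,50)–(52,303), handle bar (352,70)–(366,215), tray corners about (586,118), (776,142), (754,413), (557,390). Scene crop: handle bar (185,250)–(355,298), with the black cap beneath it.

```bash
python3 - <<'E'
from h import *
np.set_printoptions(precision=1,suppress=True)
t=r.snapshot("top"); s=r.snapshot("scene")
T=lambda x,y:(280+x/4-.4,140+y/4-.4); S=lambda x,y:(250+x/4.2-.4,150+y/4.2-.4)
c1,c2=onz(t,T(30,50),155),onz(t,T(52,303),155); print("rear corners",c1,c2,np.linalg.norm(c1-c2))
h=[onz(t,T(352,68),162),onz(t,T(366,216),162)]; print("handle top",h, np.mean(h,0))
print("handle scene z162",onz(s,S(185,250),162),onz(s,S(355,298),162))
print("tri handle",tri([(t,T(366,216)),(s,S(185,250))]),tri([(t,T(352,68)),(s,S(357,298))]))
print("tri rear", tri([(t,T(30,50)),(s,S(537,100))]),tri([(t,T(52,303)),(s,S(262,33))]))
d=(c1-c2)[:2]; ang=np.degrees(np.arctan2(d[1],d[0])); print("rear edge dir (+-y tank)",ang)
u=d/np.linalg.norm(d)  # world ~+x = tank -y
yt=-u; xt=np.array([yt[1],-yt[0]]); yaw=np.degrees(np.arctan2(xt[1],xt[0]))
o=(c1+c2)[:2]/2-145*xt; print("xt",xt,"yaw",yaw,"origin",o,"handle pred",o-65*xt)
P=[onz(t,T(*p),24) for p in[(586,118),(776,142),(754,413),(557,390)]]; print("tray",P,np.mean(P,0))
print("jar top", onz(t,T(686,193),70))
for p in [((240,165)),((257,257))]: pass
for n,p in dict(flask=(264,260),beaker=(394,260),).items(): print(n,onz(t,p,0))
E
```

```text
rear corners [674.  113.9 155. ] [505.4  94.4 155. ] 169.75013773679063
handle top [array([663.4, -99.8, 162. ]), array([ 565.2, -109.6,  162. ])] [ 614.3 -104.7  162. ]
handle scene z162 [ 565.1 -108.6  162. ] [657.9 -95.9 162. ]
tri handle [ 565.4 -109.4  162.7] [661.5 -99.8 167.2]
tri rear [673.1 113.4 154.2] [502.2  92.4 153.4]
rear edge dir (+-y tank) 6.611948524238601
xt [-0.1  1. ] yaw 96.6119485242386 origin [606.4 -39.9] handle pred [ 613.9 -104.4]
tray [array([ 659. , -284.4,   24. ]), array([ 643.3, -424.6,   24. ]), array([ 443.7, -404.2,   24. ]), array([ 457.9, -261.5,   24. ])] [ 551.  -343.7   24. ]
jar top [ 597.3 -344.2   70. ]
flask [382.3 191.6   0. ]
beaker [ 389.9 -192.9    0. ]
```

>>> servo_tool(fingers=[0.03,0.03,0.03,0.03,0.03,0.03,0.03,0.03,0.03,0.03], linear=[[0.045,-0.021,0],[0.09,-0.042,0],[0.135,-0.063,0],[0.18,-0.084,0],[0.225,-0.105,0],[0.27,-0.126,0],[0.315,-0.147,0],[0.36,-0.168,0],[0.405,-0.189,0],[0.45,-0.21,0]], rotation=[[0,0,2],[0,0,4],[0,0,6],[0,0,8],[0,0,10],[0,0,12],[0,0,14],[0,0,16],[0,0,18],[0,0,19.5]])

```text
time: 1.3
tool_pos: [576.8, -150.3, 250.5]
tcp_rot: [180.0, -0.0, 6.5]
ft_force: [1.3, -1.0, 0.7]
finger_gap: 30.3
grip_force: 0.0
```

```bash
cat >> h.py <<'E'
np.set_printoptions(precision=2,suppress=True)
xt=np.array([-.1151,.9933,0]);yt=np.array([-.9933,-.1151,0]);ez=np.array([0,0,1.])
O=np.array([606.4,-39.9,0]); n=-.5*xt+.866*ez; xn=.866*xt+.5*ez; N=O+85*ez; H=O+100*xt+162*ez
def handle(th): return H+165*(-np.cos(th)*xt+np.sin(th)*ez)
def down(yaw): return R.from_euler("xyz",[180,0,yaw],degrees=True)
def to(p,rot,q=None):
    S=r.sense(); Rm=R.from_euler("xyz",S["tcp_rot"],degrees=True)
    print("t",S["time"],"pos",S["tool_pos"],"rpy",S["tcp_rot"],"J",S["joint_pos"],"F",S["ft_force"],"gap",S["finger_gap"])
    print("lin mm",Rm.inv().apply(np.array(p)-S["tool_pos"]),"rot",np.degrees((Rm.inv()*rot).as_rotvec()))
E
python3 - <<'E'
from h import *
h=handle(0); print(h); to(h+80*ez,down(6.6))
s=r.snapshot("wrist"); cv2.imwrite("pics/w1.png",s["frame"][:,:,::-1])
print("handle ends proj",proj(s,[h+47*yt,h,h-47*yt]))
E
```

```text
[ 613.88 -104.46  162.  ]
t 1.3 pos [ 576.78 -150.25  250.46] rpy [179.99  -0.02   6.54] J [-19.53   6.83  85.94  -0.    87.2   63.93] F [ 1.3  -0.98  0.68] gap 30.31253684556285
lin mm [ 42.07 -41.27   8.47] rot [ 0.01 -0.02 -0.06]
handle ends proj [[264.23 221.36]
 [260.82 158.41]
 [257.35  87.95]]
```

View pics/w1.png

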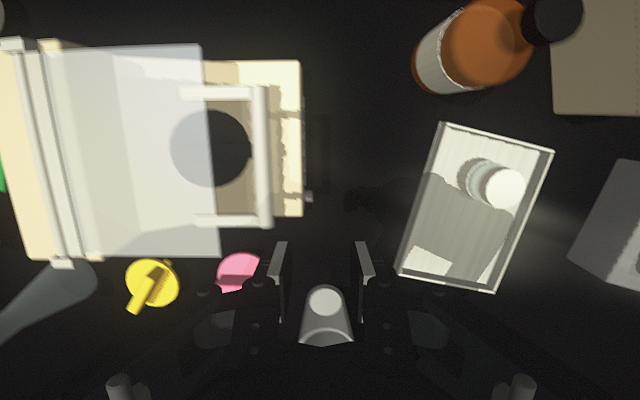

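The wrist view shows the handle bar from (260,87) to (267,227), about 2 px right of where I predicted it, so the estimates hold.

>>> servo_tool(fingers=[0.03,0.03,0.03,0.03,0.03,0.03,0.0,0.0,0.0,0.0], linear=[[0.021,-0.02,0.005],[0.042,-0.04,0.015],[0.042,-0.04,0.04],[0.042,-0.04,0.065],[0.042,-0.04,0.087],[0.042,-0.04,0.087],[0.042,-0.04,0.087],[0.042,-0.04,0.087],[0.042,-0.04,0.087],[0.042,-0.04,0.087]], rotation=[[0,0,0],[0,0,0],[0,0,0],[0,0,0],[0,0,0],[0,0,0],[0,0,0],[0,0,0],[0,0,0],[0,0,0]], force=20)

```text
time: 2.35
tool_pos: [612.5, -105.6, 164.5]
tcp_rot: [-179.8, 0.0, 6.7]
ft_force: [-4.9, 9.2, -1.3]
finger_gap: 10.8
grip_force: 23.5
```

```bash
python3 - <<'E'
from h import *
to(handle(0),down(6.6))
S=r.sense(); Rm=down(6.6)
for th in np.arange(.1,1.91,.1): print(round(th,2),Rm.inv().apply(handle(th)-handle(0)))
E
```

```text
t 2.35 pos [ 612.54 -105.59  164.46] rpy [-179.83    0.03    6.67] J [-14.59  13.87  87.14   0.15  79.08  68.71] F [-4.91  9.24 -1.3 ] gap 10.830626981585855
lin mm [ 1.46 -0.95  2.47] rot [-0.17  0.03  0.07]
0.1 [ -0.    -0.82 -16.47]
0.2 [ -0.    -3.29 -32.78]
0.3 [ -0.    -7.37 -48.76]
0.4 [ -0.   -13.02 -64.25]
0.5 [ -0.   -20.2  -79.11]
0.6 [ -0.   -28.82 -93.17]
0.7 [  -0.01  -38.8  -106.3 ]
0.8 [  -0.01  -50.04 -118.36]
0.9 [  -0.01  -62.43 -129.25]
1.0 [  -0.01  -75.85 -138.84]
1.1 [  -0.02  -90.15 -147.05]
1.2 [  -0.02 -105.21 -153.79]
1.3 [  -0.02 -120.86 -158.99]
1.4 [  -0.02 -136.95 -162.6 ]
1.5 [  -0.03 -153.32 -164.59]
1.6 [  -0.03 -169.81 -164.93]
1.7 [  -0.03 -186.25 -163.62]
1.8 [  -0.03 -202.48 -160.68]
1.9 [  -0.04 -218.33 -156.14]
```

>>> servo_tool(fingers=[0,0,0,0,0,0,0,0,0,0], linear=[[0,-0.0008,-0.0165],[0,-0.0033,-0.0328],[0,-0.0074,-0.0488],[0,-0.013,-0.0643],[0,-0.0202,-0.0791],[0,-0.0288,-0.0932],[0,-0.0388,-0.1063],[0,-0.05,-0.1184],[0,-0.0624,-0.1293],[0,-0.0759,-0.1388]], rotation=[[0,0,0],[0,0,0],[0,0,0],[0,0,0],[0,0,0],[0,0,0],[0,0,0],[0,0,0],[0,0,0],[0,0,0]])

```text
time: 3.35
tool_pos: [603.6, -30.3, 302.4]
tcp_rot: [-179.9, 0.1, 6.7]
ft_force: [0.8, 4.0, -11.3]
finger_gap: 11.2
grip_force: 22.7
```

>>> servo_tool(fingers=[0,0,0,0,0,0,0,0,0,0], linear=[[0,-0.0143,-0.0082],[0,-0.0294,-0.015],[0,-0.045,-0.0202],[0,-0.0611,-0.0238],[0,-0.0775,-0.0258],[0,-0.094,-0.0261],[0,-0.1104,-0.0248],[0,-0.1266,-0.0218],[0,-0.138,-0.019],[0,-0.138,-0.019]], rotation=[[0,0,0],[0,0,0],[0,0,0],[0,0,0],[0,0,0],[0,0,0],[0,0,0],[0,0,0],[0,0,0],[0,0,0]])

```text
time: 4.35
tool_pos: [588.2, 107.0, 321.3]
tcp_rot: [-179.9, -0.1, 6.7]
ft_force: [-3.2, 1.2, 4.9]
finger_gap: 10.9
grip_force: 23.9
```

>>> servo_tool(fingers=[0.085,0.085,0.085,0.085,0.085,0.085,0.085], linear=[[0,0,0],[0,0,0],[0,0,0],[0,0,0],[0,0,-0.02],[0,0,-0.05],[0,0,-0.08]], rotation=[[0,0,0],[0,0,0],[0,0,0],[0,0,0],[0,0,0],[0,0,0],[0,0,0]])

```text
time: 5.05
tool_pos: [588.0, 104.5, 401.4]
tcp_rot: [180.0, 0.1, 6.6]
ft_force: [0.8, 0.8, 1.3]
finger_gap: 85.1
grip_force: 0.0
```

```bash
python3 - <<'E'
from h import *
def capR(sg):  # tool z=-n, tool y=sg*yt
    z=-n/np.linalg.norm(n); y=sg*yt; return R.from_matrix(np.c_[np.cross(y,z),y,z])
for sg in(1,-1):
    print(sg, capR(sg).as_euler("xyz",degrees=True)); to(N+140*n,capR(sg))
print("cap grasp", N+38*n, "pre",N+140*n)
E
```

```text
1 [180.    30.   -83.39]
t 5.05 pos [588.01 104.46 401.41] rpy [180.     0.07   6.58] J [  5.16   6.56  70.65  -0.   102.86  88.58] F [0.75 0.82 1.28] gap 85.13933422149205
lin mm [  2.02 215.51 195.17] rot [ 23.56 -23.46  87.7 ]
-1 [180.   -30.    96.61]
t 5.05 pos [588.01 104.46 401.41] rpy [180.     0.07   6.58] J [  5.16   6.56  70.65  -0.   102.86  88.58] F [0.75 0.82 1.28] gap 85.13933422149205
lin mm [  2.02 215.51 195.17] rot [ 23.47  23.57 -87.8 ]
cap grasp [608.59 -58.77 117.91] pre [ 614.46 -109.43  206.24]
```

>>> servo_tool(fingers=[0.085,0.085,0.085,0.085,0.085,0.085,0.085,0.085,0.085,0.085], linear=[[0,0.03,0],[0,0.06,0],[0,0.09,0.01],[0,0.12,0.03],[0,0.15,0.05],[0,0.18,0.075],[0,0.2,0.1],[0.001,0.215,0.13],[0.002,0.2155,0.16],[0.002,0.2155,0.18]], rotation=[[2.0,2.0,-7.6],[4.0,4.0,-15.2],[6,6,-22.8],[8,8,-30.4],[10,10,-38],[12,12,-45.6],[14,14,-53.2],[16,16,-60.8],[18,18,-68.4],[20,20,-76]])

```text
time: 6.05
tool_pos: [614.1, -110.1, 218.3]
tcp_rot: [-176.8, -26.2, 83.5]
ft_force: [0.4, -0.7, -0.5]
finger_gap: 85.0
grip_force: 0.0
```

```bash
cat >> h.py <<'E'
def capR(a=0,sg=-1):  # tool for cap angle a (deg)
    z=-n/np.linalg.norm(n); y=sg*yt; return R.from_rotvec(np.radians(a)*n/np.linalg.norm(n))*R.from_matrix(np.c_[np.cross(y,z),y,z])
E
python3 - <<'E'
from h import *
to(N+100*n,capR())
s=r.snapshot("wrist"); t=r.snapshot("top")
cv2.imwrite("pics/w2.png",s["frame"][:,:,::-1])
C=N-10*n; print("grip ends top",proj(s,[C+55*n+31*xn,C+55*n-31*xn,C+55*n]))
b=t["frame"][130:260,250:400]; cv2.imwrite("pics/t2.png",cv2.resize(b[:,:,::-1],None,fx=4,fy=4,interpolation=2))
E
```

```text
t 6.05 pos [ 614.09 -110.1   218.29] rpy [-176.85  -26.19   83.48] J [-27.57  20.27  77.54  23.14  94.93 -22.37] F [ 0.41 -0.7  -0.5 ] gap 84.9905325623513
lin mm [-2.49 -1.46 50.96] rot [  3.04   3.48 -11.68]
grip ends top [[305.43 168.43]
 [321.54 239.94]
 [313.83 205.75]]
```

View pics/w2.png

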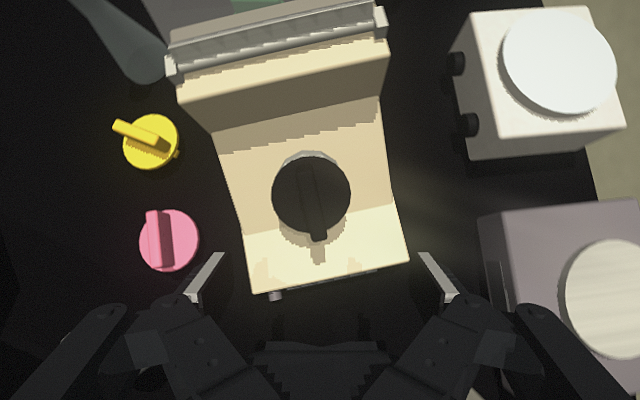

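The wrist view shows the guard folded back and the black cap's grip from about (308,168) to (320,241), within about 3 px of the prediction.

>>> servo_tool(fingers=[0.05,0.05,0.05,0.05], linear=[[-0.001,-0.001,0.02],[-0.0025,-0.0015,0.04],[-0.0025,-0.0015,0.051],[-0.0025,-0.0015,0.051]], rotation=[[1.5,1.7,-5.8],[3,3.5,-11.7],[3,3.5,-11.7],[3,3.5,-11.7]])

```text
time: 6.55
tool_pos: [612.8, -87.7, 173.6]
tcp_rot: [-179.9, -29.8, 96.1]
ft_force: [0.7, 0.6, -0.3]
finger_gap: 50.0
grip_force: 0.0
```

```bash
python3 - <<'E'
from h import *
to(N+38*n,capR())
s=r.snapshot("wrist"); g=s["frame"][120:260,250:400].max(2); 
C=N-10*n; print(proj(s,[C+55*n+31*xn,C+55*n-31*xn,C+26*n]))
cv2.imwrite("pics/w3.png",cv2.resize(np.clip(s["frame"][90:290,220:420].astype(int)*3,0,255).astype(np.uint8)[:,:,::-1],None,fx=3,fy=3))
E
```

```text
t 6.55 pos [612.81 -87.65 173.58] rpy [-179.86  -29.84   96.12] J [-26.56  24.66  77.84  24.75  94.38 -34.52] F [ 0.7   0.61 -0.25] gap 49.997301761628954
lin mm [-2.4  -0.96 62.81] rot [ 0.1   0.16 -0.42]
[[317.9  185.54]
 [318.66 275.7 ]
 [318.54 217.68]]
```

View pics/w3.png

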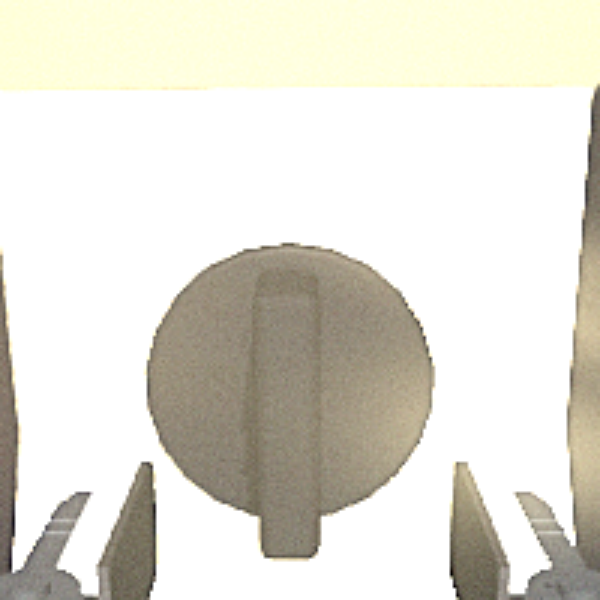

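Close view: the grip is centred at about (316,230), roughly 2 px left of prediction, so I shift by about 2 mm along tool −y.

>>> servo_tool(fingers=[0.05,0.05,0.05,0.05,0.05,0.0,0.0,0.0,0.0,0.0], linear=[[-0.0024,-0.002,0.01],[-0.0024,-0.002,0.028],[-0.0024,-0.002,0.046],[-0.0024,-0.002,0.058],[-0.0024,-0.002,0.0625],[-0.0024,-0.002,0.0625],[-0.0024,-0.002,0.0625],[-0.0024,-0.002,0.0625],[-0.0024,-0.002,0.0625],[-0.0024,-0.002,0.0625]], rotation=[[0,0,-0.4],[0,0,-0.4],[0,0,-0.4],[0,0,-0.4],[0,0,-0.4],[0,0,-0.4],[0,0,-0.4],[0,0,-0.4],[0,0,-0.4],[0,0,-0.4]], force=50)

```text
time: 7.6
tool_pos: [608.4, -60.4, 119.8]
tcp_rot: [179.6, -29.8, 97.0]
ft_force: [-1.9, -2.8, 4.7]
finger_gap: 13.3
grip_force: 52.5
```

```bash
python3 - <<'E'
from h import *
to(N+38*n,capR())
S=r.sense();print(S["wrist_torque"], "axial F along n",S["ft_force"]@n, S["grip_force"])
E
```

```text
t 7.6 pos [608.4  -60.43 119.75] rpy [179.61 -29.82  96.96] J [-24.65  25.63  82.54  25.29  88.37 -35.97] F [-1.93 -2.78  4.71] gap 13.277927046323333
lin mm [0.49 0.37 2.41] rot [0.21 0.18 0.3 ]
[-0.24  0.3   0.23] axial F along n 5.348961051400139 52.49935805797577
```

>>> servo_tool(fingers=[0,0,0,0,0,0,0,0,0,0], linear=[[0,0,-0.001],[0,0,-0.0015],[0,0,-0.0015],[0,0,-0.0015],[0,0,-0.0015],[0,0,-0.0015],[0,0,-0.0015],[0,0,-0.0015],[0,0,-0.0015],[0,0,-0.0015]], rotation=[[0,0,-1],[0,0,-4],[0,0,-8],[0,0,-12],[0,0,-16],[0,0,-20],[0,0,-24],[0,0,-27],[0,0,-27.5],[0,0,-27.5]])

```text
time: 8.6
tool_pos: [607.9, -61.0, 119.9]
tcp_rot: [165.0, -26.1, 127.8]
ft_force: [-1.9, -3.8, -0.8]
finger_gap: 13.1
grip_force: 52.1
```

```bash
cat >> h.py <<'E'
def st():
    S=r.sense();Rm=R.from_euler("xyz",S["tcp_rot"],degrees=True); d=S["tool_pos"]-N
    a=np.degrees((capR().inv()*Rm).as_rotvec())
    print("t",S["time"],"neck xyz",d@xn,d@yt,d@n/1,"rot",a,"F neck",S["ft_force"]@xn,S["ft_force"]@yt,S["ft_force"]@n,"torque n",S["wrist_torque"]@n,"grip",S["grip_force"],S["finger_gap"],"J",S["joint_pos"])
E
python3 - <<'E'
from h import *
st(); s=r.snapshot("wrist"); cv2.imwrite("pics/w4.png",np.clip(s["frame"].astype(int)*2,0,255).astype(np.uint8)[:,:,::-1])
E
```

```text
t 8.6 neck xyz -0.8504082516956792 0.9810674159365013 40.74319144655957 rot [ -0.09  -0.2  -27.72] F neck -3.434154797064431 2.294131377480854 1.1101495233377825 torque n -0.08700027254714003 grip 52.09301948547363 13.114851445970286 J [-24.7   25.65  82.5   25.24  88.48 -63.42]
```

View pics/w4.png

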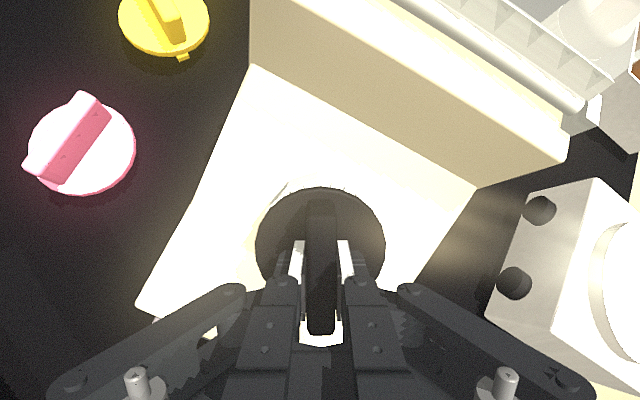

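The grip bar at (320,270) is aligned with the fingers after turning 27.7°, with the cap unpressed. Now I wait over a second.

>>> servo_tool(fingers=[0,0,0,0,0,0,0,0,0,0], linear=[[0,0,0],[0,0,0],[0,0,0],[0,0,0],[0,0,0],[0,0,0],[0,0,0],[0,0,0],[0,0,0],[0,0,0]], rotation=[[0,0,0],[0,0,0],[0,0,0],[0,0,0],[0,0,0],[0,0,0],[0,0,0],[0,0,0],[0,0,0],[0,0,0]])

```text
time: 9.65
tool_pos: [607.9, -60.9, 119.9]
tcp_rot: [165.0, -26.1, 127.8]
ft_force: [-1.0, -4.8, -2.0]
finger_gap: 12.8
grip_force: 52.0
```

>>> servo_tool(fingers=[0,0,0], linear=[[0,0,0],[0,0,0],[0,0,0]], rotation=[[0,0,0],[0,0,0],[0,0,0]])

```text
time: 9.95
tool_pos: [607.9, -60.9, 119.9]
tcp_rot: [164.9, -26.1, 127.8]
ft_force: [-1.7, -5.9, -0.1]
finger_gap: 13.0
grip_force: 52.0
```

>>> servo_tool(fingers=[0,0,0,0,0,0,0,0], linear=[[0,0,0.002],[0,0,0.004],[0,0,0.006],[0,0,0.0075],[0,0,0.0075],[0,0,0.0075],[0,0,0.0075],[0,0,0.0075]], rotation=[[0,0,0],[0,0,0],[0,0,0],[0,0,0],[0,0,0],[0,0,0],[0,0,0],[0,0,0]])

```text
time: 10.75
tool_pos: [607.9, -57.7, 114.7]
tcp_rot: [164.9, -26.0, 127.8]
ft_force: [-4.8, -7.8, 5.9]
finger_gap: 12.6
grip_force: 53.2
```

```bash
python3 -c "
from h import *
st()"
```

```text
t 10.75 neck xyz -0.6081629498846048 0.5457880981930409 34.65262969346622 rot [ -0.14  -0.25 -27.77] F neck -3.2687488036828514 5.690285998808784 8.748497761853066 torque n 0.019252113193738405 grip 53.1523722410202 12.55030117271155 J [-24.44  25.77  82.92  25.33  87.82 -63.48]
```

>>> servo_tool(fingers=[0,0,0,0,0,0,0,0,0,0], linear=[[0,0,0.001],[0,0,0.0015],[0,0,0.0015],[0,0,0.0015],[0,0,0.0015],[0,0,0.0015],[0,0,0.0015],[0,0,0.0015],[0,0,0.0015],[0,0,0.0015]], rotation=[[0,0,0],[0,0,0],[0,0,-4],[0,0,-9],[0,0,-14],[0,0,-19],[0,0,-24],[0,0,-29],[0,0,-34],[0,0,-39]])

```text
time: 11.75
tool_pos: [608.3, -56.9, 113.9]
tcp_rot: [152.1, -11.0, 166.3]
ft_force: [-2.4, -6.7, 6.7]
finger_gap: 13.3
grip_force: 53.2
```

```bash
python3 -c "
from h import *
st()"
```

```text
t 11.75 neck xyz -0.4053931598151621 0.0705758758779929 33.58224281628553 rot [ -0.11  -0.33 -67.  ] F neck -2.210487707189139 3.1342180226286165 9.018857894984528 torque n -0.11140303298605518 grip 53.22912812232971 13.285119138972965 J [ -24.39   25.79   82.99   25.38   87.66 -102.7 ]
```

>>> servo_tool(fingers=[0,0,0,0,0,0], linear=[[0,0,0],[0,0,0],[0,0,0],[0,0,0],[0,0,0],[0,0,0]], rotation=[[0,0,-4],[0,0,-8],[0,0,-12],[0,0,-14.5],[0,0,-14.5],[0,0,-14.5]])

```text
time: 12.35
tool_pos: [608.2, -56.9, 113.9]
tcp_rot: [150.5, -4.1, 178.9]
ft_force: [-3.4, -7.3, 6.7]
finger_gap: 13.0
grip_force: 53.2
```

```bash
python3 - <<'E'
from h import *
st(); s=r.snapshot("wrist"); cv2.imwrite("pics/w5.png",np.clip(s["frame"].astype(int)*2,0,255).astype(np.uint8)[:,:,::-1])
E
```

```text
t 12.35 neck xyz -0.388834573912737 0.18028067511158766 33.539730600724724 rot [ -0.06  -0.34 -81.3 ] F neck -2.5629503055865164 4.172804778140291 9.200178317451302 torque n 0.02610983705393724 grip 53.170267939567566 13.04848791564662 J [ -24.39   25.79   82.99   25.38   87.67 -117.  ]
```

View pics/w5.png

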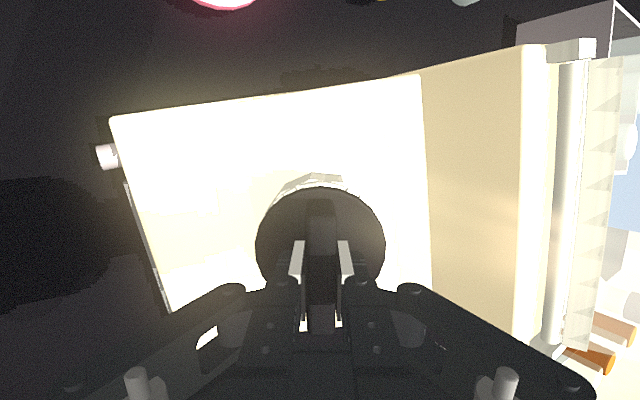

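The cap turned with the fingers to 81.3° (bar at (320,270), still aligned). Now I pull straight out.

>>> servo_tool(fingers=[0,0,0,0,0,0], linear=[[0,0,-0.003],[0,0,-0.006],[0,0,-0.009],[0,0,-0.012],[0,0,-0.015],[0,0,-0.018]], rotation=[[0,0,0],[0,0,0],[0,0,0],[0,0,0],[0,0,0],[0,0,0]])

```text
time: 13.0
tool_pos: [608.3, -64.5, 127.8]
tcp_rot: [150.4, -4.2, 179.0]
ft_force: [-0.1, 0.0, -1.3]
finger_gap: 12.9
grip_force: 51.7
```

```bash
python3 -c "
from h import *
st()"
```

```text
t 13.0 neck xyz 0.06096267125533572 0.9839193713464898 49.32840206566942 rot [ -0.03  -0.13 -81.29] F neck -0.6204800829927228 0.05805791813276017 -1.1043200173656165 torque n -0.0014112769535410618 grip 51.676894426345825 12.859081214366155 J [ -24.98   25.45   81.91   25.21   89.39 -116.89]
```

>>> servo_tool(fingers=[0,0,0,0,0,0], linear=[[0,0,-0.008],[0,0,-0.018],[0,0,-0.032],[0,0,-0.048],[0,0,-0.065],[0,0,-0.08]], rotation=[[0,0,0],[0,0,0],[0,0,0],[0,0,0],[0,0,0],[0,0,0]])

```text
time: 13.6
tool_pos: [613.4, -105.8, 199.5]
tcp_rot: [150.4, -4.1, 178.9]
ft_force: [-0.1, -0.5, -2.0]
finger_gap: 12.8
grip_force: 51.7
```

```bash
python3 - <<'E'
from h import *
st()
tx=np.array([.9935,-.114,0]); ty=np.array([.114,.9935,0]); T=np.array([551,-343.7,0])
g=T-48*tx; print(g)
for y in (120,150,178): print(y); to(g+[0,0,200],down(y))
E
```

```text
t 13.6 neck xyz -0.14612957800645887 0.6424456489056061 132.29389827076528 rot [ -0.06  -0.32 -81.31] F neck -1.4105338491139943 0.17980863748113432 -1.453096805743262 torque n 0.055374768224335416 grip 51.68625354766846 12.844835591968941 J [ -27.91   24.47   75.29   24.54   97.31 -116.31]
[ 503.31 -338.23    0.  ]
120
t 13.6 pos [ 613.39 -105.81  199.5 ] rpy [150.45  -4.11 178.94] J [ -27.91   24.47   75.29   24.54   97.31 -116.31] F [-0.12 -0.51 -1.96] gap 12.844835591968941
lin mm [ 105.52 -207.41 -109.46] rot [ 24.76 -18.8   56.5 ]
150
t 13.6 pos [ 613.39 -105.81  199.5 ] rpy [150.45  -4.11 178.94] J [ -27.91   24.47   75.29   24.54   97.31 -116.31] F [-0.12 -0.51 -1.96] gap 12.844835591968941
lin mm [ 105.52 -207.41 -109.46] rot [ 27.87 -11.38  27.22]
178
t 13.6 pos [ 613.39 -105.81  199.5 ] rpy [150.45  -4.11 178.94] J [ -27.91   24.47   75.29   24.54   97.31 -116.31] F [-0.12 -0.51 -1.96] gap 12.844835591968941
lin mm [ 105.52 -207.41 -109.46] rot [29.5  -4.26 -0.14]
```

>>> servo_tool(fingers=[0,0,0,0,0,0,0,0,0,0], linear=[[0.006,-0.012,-0.006],[0.018,-0.035,-0.018],[0.032,-0.062,-0.033],[0.046,-0.09,-0.048],[0.06,-0.118,-0.062],[0.074,-0.146,-0.077],[0.088,-0.173,-0.091],[0.098,-0.193,-0.102],[0.1055,-0.2074,-0.1095],[0.1055,-0.2074,-0.1095]], rotation=[[3,-0.4,0],[6,-0.9,0],[9.5,-1.4,0],[13,-1.9,0],[16.5,-2.4,0],[20,-2.9,0],[23.5,-3.4,0],[27,-3.9,0],[29.5,-4.3,-0.1],[29.5,-4.3,-0.1]])

```text
time: 14.6
tool_pos: [502.2, -338.6, 199.2]
tcp_rot: [-179.9, -0.0, 177.9]
ft_force: [0.9, 0.6, -2.2]
finger_gap: 13.2
grip_force: 51.6
```

```bash
python3 - <<'E'
from h import *
to([503.3,-338.2,100],down(178))
s=r.snapshot("scene"); cv2.imwrite("pics/s6.png",cv2.resize(s["frame"][140:390,150:400][:,:,::-1],None,fx=2.4,fy=2.4))
E
```

```text
t 14.6 pos [ 502.17 -338.62  199.21] rpy [-179.94   -0.01  177.86] J [ -38.81    9.92   87.94   -0.05   82.11 -126.66] F [ 0.91  0.63 -2.23] gap 13.196258012480985
lin mm [-1.12  0.57 99.21] rot [-0.06 -0.01 -0.14]
```

View pics/s6.png

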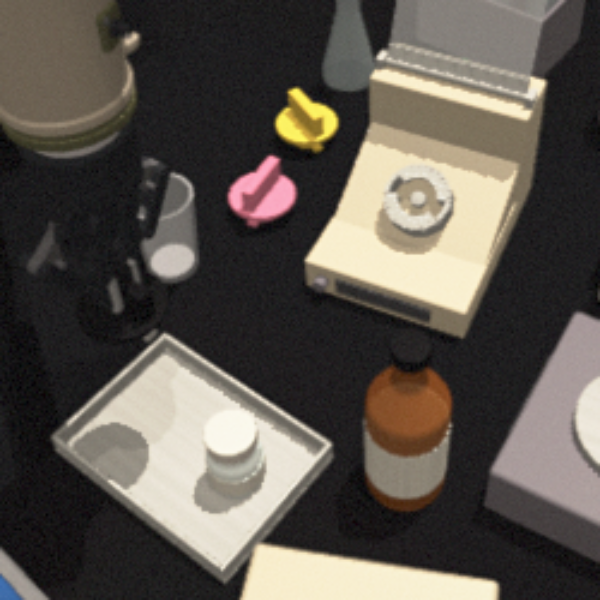

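The neck is open and the guard is back. The cap is in the gripper above the tray's free half, at about (120,440) in this crop going by its shadow. Now I lower it.

>>> servo_tool(fingers=[0,0,0,0,0,0,0,0], linear=[[0,0,0.015],[0,0,0.04],[0,0,0.07],[0,0,0.095],[0,0,0.115],[0,0,0.13],[0,0,0.137],[0,0,0.137]], rotation=[[0,0,0],[0,0,0],[0,0,0],[0,0,0],[0,0,0],[0,0,0],[0,0,0],[0,0,0]])

```text
time: 15.45
tool_pos: [502.4, -336.2, 59.5]
tcp_rot: [179.9, -0.2, 178.0]
ft_force: [-0.3, 0.3, -1.5]
finger_gap: 13.2
grip_force: 51.6
```

>>> servo_tool(fingers=[0,0,0,0,0,0,0,0], linear=[[0,0,0.001],[0,0,0.002],[0,0,0.003],[0,0,0.004],[0,0,0.005],[0,0,0.006],[0,0,0.006],[0,0,0.006]], rotation=[[0,0,0],[0,0,0],[0,0,0],[0,0,0],[0,0,0],[0,0,0],[0,0,0],[0,0,0]])

```text
time: 16.25
tool_pos: [502.8, -336.9, 54.9]
tcp_rot: [179.9, -0.1, 178.0]
ft_force: [-0.2, -0.4, -0.9]
finger_gap: 13.2
grip_force: 51.6
```

>>> servo_tool(fingers=[0,0,0,0,0], linear=[[0,0,0.0005],[0,0,0.001],[0,0,0.0015],[0,0,0.002],[0,0,0.002]], rotation=[[0,0,0],[0,0,0],[0,0,0],[0,0,0],[0,0,0]])

```text
time: 16.75
tool_pos: [503.0, -337.2, 54.4]
tcp_rot: [180.0, -0.0, 178.0]
ft_force: [-4.6, 3.0, 10.1]
finger_gap: 12.5
grip_force: 53.2
```

Contact at 10 N: the cap stands on the tray floor. I release it and rise.

>>> servo_tool(fingers=[0.02,0.03,0.045,0.045,0.045,0.045,0.045,0.045], linear=[[0,0,-0.001],[0,0,-0.001],[0,0,-0.001],[0,0,-0.001],[0,0,-0.015],[0,0,-0.04],[0,0,-0.08],[0,0,-0.12]], rotation=[[0,0,0],[0,0,0],[0,0,0],[0,0,0],[0,0,0],[0,0,0],[0,0,0],[0,0,0]])

```text
time: 17.55
tool_pos: [502.5, -336.7, 174.6]
tcp_rot: [179.9, -0.1, 178.0]
ft_force: [1.2, -0.4, 0.3]
finger_gap: 44.9
grip_force: 0.0
```

```bash
python3 - <<'E'
from h import *
s=r.snapshot("wrist"); t=r.snapshot("scene")
a=cv2.resize(s["frame"],(480,300)); b=cv2.resize(t["frame"][140:390,150:400],(300,300))
cv2.imwrite("pics/f.png",np.hstack([a,b])[:,:,::-1])
E
```

```text
(no output)
```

View pics/f.png

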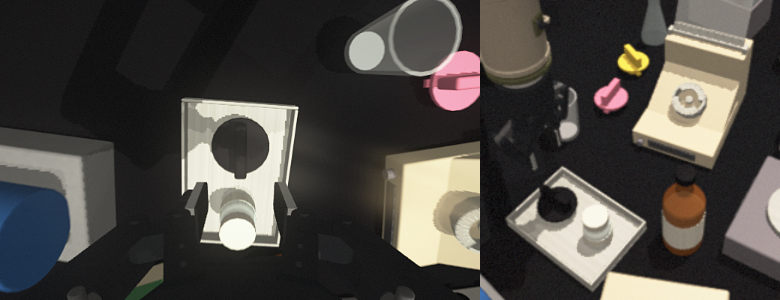

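The cap stands upright in the tray's free half (wrist view about (240,143), scene crop (558,203)). The jar is untouched and the guard is still open.

```bash
python3 -c "
from bench import r
print(r.hand_in())"
```

```text
the job is handed in; nothing more can be done
None
```

I folded the guard right back, waited over a second with the cap unpressed at its first stop, freed the cap and stood it upright in the free half of the tray. I handed the job in at about 17.6 s; it returned no verdict.

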